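# Clip the rinsed lens barrels into the V-block cradle

### The job

The two lens barrels on the sloping drain rack are dry. Lay each one, about centred lengthwise, in its own station of the V-block cradle, flanged end on the side of the red blocks with the flange outside them, and press it straight down until the spring clips snap over it and it sits fully down in both V-grooves. Do not drop a barrel or set it down on the bench, and leave the bottles, the jar and the screwdriver where they are; either barrel may go in either station.

Things in the scene. Friction and masses are not known exactly. Their poses are not given: they have to be found in the camera images.
- barrel_1_center (a point): middle of a lens barrel (black, bright ribs): cylinder 150 mm long, 38 mm in diameter, ribbed grip band at mid-length, a flange 48 mm across and 8 mm thick at one end; 0.15 to 0.31 kg. On the axis; x points along the barrel to the flanged end. At the start it lies in the drain rack, its axis 30 degrees from level, flange up and away from the robot, z square to the slope, y level
- barrel_1_flange (a point): centre of the flanged end face of the same barrel, on its axis, 75 mm from its middle; same axes
- barrel_1: the same barrel; origin and axes as its middle point
- barrel_2_center (a point): middle of a lens barrel (bright aluminium, black ribs): cylinder 150 mm long, 38 mm in diameter, ribbed grip band at mid-length, a flange 48 mm across and 8 mm thick at one end; 0.15 to 0.31 kg. On the axis; x points along the barrel to the flanged end. At the start it lies in the drain rack, its axis 30 degrees from level, flange up and away from the robot, z square to the slope, y level
- barrel_2_flange (a point): centre of the flanged end face of the same barrel, on its axis, 75 mm from its middle; same axes
- barrel_2: the same barrel; origin and axes as its middle point
- drain_rack: steel rod rack over a drip tray, 176 x 176 mm, 190 mm high, fixed. Origin on the bench under its middle; x points level to its high side. Two sloping places 88 mm apart along y; a barrel's middle lies 118 mm above the bench, resting 52 mm each way from it on white V-bars 12 mm wide; between the bars it is free to 50 mm below the axis. A lip 4 mm thick stands at the low end, 4 mm above the axis
- cradle: base plate 150 x 184 x 12 mm, fixed, origin under its middle, x to the red side (away from the robot), y left. Each station: two 90-degree V-blocks 44 mm wide, 12 mm thick, grey at x = -52 mm, red at x = +52 mm, tops 9 mm below the seated barrel's axis. Between them it is free to 51 mm below the axis. The flange (x +67 to +75 mm) is wider than the V and belongs outside the red blocks
- station_1 (a point): left (+y) station of the cradle: where the middle of a fully seated barrel lies, 63 mm above the bench; axes as the cradle, x along the groove, z up. 84 mm from the other station along y
- station_2 (a point): right (-y) station of the cradle: where the middle of a fully seated barrel lies, 63 mm above the bench; axes as the cradle, x along the groove, z up. 84 mm from the other station along y
- clip_1l: left spring clip pair of station 1, hinged at its foot. Every station has one on each side, 10 mm wide at each V-block: noses 15 mm to the side and 15 mm above the seated axis, flared lips up to 34 mm above and 24 mm aside. A barrel pressed straight down spreads each by 7 mm (about 10 N in all; the clips are polished), then the noses snap in over its upper half and pull it down into the Vs. Origin on the hinge
- wash_bottle: tall white wash bottle with a yellow swan-neck nozzle, 69 x 97 mm, 224 mm high, standing; origin at the centre of its underside
- threadlock_bottle: small red bottle with a blue cap, 29 mm across, 96 mm high, standing; origin at the centre of its underside
- nut_jar: white jar with a white screw cap, 44 mm across, 61 mm high, standing; origin at the centre of its underside
- torque_driver: screwdriver with a red handle, 190 mm long, 33 mm thick, lying; origin at the middle of its underside

How it is judged:
At the end, for the whole second after the job is handed in: One barrel lies in each station of the cradle, at rest: its middle no more than 10.5 mm to the grey and 14 mm to the red side of the station along the groove and within 3 mm across it and in height, its axis within 3.4 degrees of the groove, its flange beyond the red blocks (((x of barrel_1_center in the frame of station_1 between -0.0105 and 0.014 m and y of barrel_1_center in the frame of station_1 between -0.003 and 0.003 m and z of barrel_1_center in the frame of station_1 between -0.003 and 0.003 m and angle between the x axis of barrel_1_center and the x axis of station_1, either way round below 0.06 rad and x of barrel_1_flange in the frame of station_1 above 0.05 m and x of barrel_2_center in the frame of station_2 between -0.0105 and 0.014 m and y of barrel_2_center in the frame of station_2 between -0.003 and 0.003 m and z of barrel_2_center in the frame of station_2 between -0.003 and 0.003 m and angle between the x axis of barrel_2_center and the x axis of station_2, either way round below 0.06 rad and x of barrel_2_flange in the frame of station_2 above 0.05 m) or (x of barrel_1_center in the frame of station_2 between -0.0105 and 0.014 m and y of barrel_1_center in the frame of station_2 between -0.003 and 0.003 m and z of barrel_1_center in the frame of station_2 between -0.003 and 0.003 m and angle between the x axis of barrel_1_center and the x axis of station_2, either way round below 0.06 rad and x of barrel_1_flange in the frame of station_2 above 0.05 m and x of barrel_2_center in the frame of station_1 between -0.0105 and 0.014 m and y of barrel_2_center in the frame of station_1 between -0.003 and 0.003 m and z of barrel_2_center in the frame of station_1 between -0.003 and 0.003 m and angle between the x axis of barrel_2_center and the x axis of station_1, either way round below 0.06 rad and x of barrel_2_flange in the frame of station_1 above 0.05 m)) and linear speed of each of barrel_1, barrel_2 below 0.02 m/s); the robot touches nothing.
It fails at once if a bottle, the jar or the screwdriver is pushed more than 30 mm from its place (distance of any of wash_bottle, threadlock_bottle, nut_jar, torque_driver from where it was at the start of the episode above 0.03 m).
It fails at once if a bottle or the jar is tipped over (angle between any of wash_bottle, threadlock_bottle, nut_jar's own z axis and vertical above 0.6 rad).
It fails at once if a lens barrel comes down onto the bench or the drip tray (height (world z) of any of barrel_1_center, barrel_2_center below 0.035 m).
It also fails if it takes over 58 s, if anything falls off the work surface, if the arm or the gripper's body presses on something with over 40 N, if the wrist force passes 120 N, or if a joint passes its speed limit or range.

### The arm

A 7-joint arm with a two-finger parallel gripper is mounted at the origin on a cart in front of the work surface, level with it; the furniture and walls round the work are solid. World frame = base frame: x ahead of the robot, y to its left, z up, the work surface at z = 0. Lengths are in m, angles in rad, forces in N, time in s.
With the tool pointing down it reaches from about 0.4 to 0.85 m from the base axis. Payload 4.5 kg.
Tool frame: the origin (TCP) lies midway between the tips of the shut fingers; the grasp point (between the pads) lies 19 mm behind it; z points along the fingers, y is the direction in which the jaws open and shut (so a half turn about z gives the same grasp; the last joint's range is limited). The gripper opens to 88 mm and grips with 3 to 60 N. Pads are 18 mm wide; open, the fingers measure 123 mm over their backs; the gripper's body (75 mm by 187 mm) begins 45 mm behind the grasp point.
Start: joints at [-1.094, 0.689, -0.195, 1.565, 0.157, 0.902, -0.215], TCP at [0.268, 0.565, 0.239] pointing down, gripper open.
Joint ranges: [-3.01, 3.01], [-0.46, 2.08], [-1.47, 1.51], [0.13, 2.56], [-1, 4.14], [0.04, 2.09], [-2.66, 2.66]. Speed limits (rad/s): [2.57, 2.57, 3.14, 3.14, 3.14, 3.14, 3.14].

### API

Orientations are given as a unit quaternion [x, y, z, w].
In Python, from plant import get_state, snapshot, finish_job, regions_of gives the robot as it stands.
- The arm moves only by the tool send_rows, never from a script. Its argument "series" is a list of rows, each an object of numbers: "grip": the opening, from 0 (shut) to 1 (fully open); "dx", "dy", "dz": the shift along the tool's x, y, z in mm; "turn": the turn about the tool's z in rad. A call has 1 to 20 rows; each row shifts and turns the commanded pose from where the row before left it, along the tool's axes as they then stand; what a row does not reach is not made up. A row lasts 1/10 s, in which the tool goes at most 50 mm and 8.59 degrees, less where a joint would pass 70% of its speed; a pose out of reach is approached as far as the arm can. A call is refused whole if a number of a shift passes 50 or a number of a turn 0.15, either way. A call with a gripper value outside its range is refused whole. The fingers move at their own pace and stop on an object; "force" is the grip in N (left out, the last holds). Time passes only in rows, so rows that do not move let the fingers close. It gives the time, the measured TCP pose, the force and the opening at its end, in the units of the state.
- get_state(): the state, without advancing time (a new reading comes with each control period).
- snapshot(name): name is "side" or "top"; returns a dict with "img" (384x512x3 uint8, red, green, blue), "depth" (384x512 float32, m along the optical axis (not along the pixel's ray), 0 where there is no reading), "fov_y" (degrees; the focal length in pixels is half the picture's height over the tangent of half this angle, whatever the lens; pixels are square), "cx", "cy" (the principal point, pixels), "R" (3x3) and "t" (3): a world point X has camera coordinates R X + t. Camera axes: x right, y down, z forward; pixel columns grow to the right and rows downward; lengths in m; the calibration is good to about 2 mm. A picture is of the moment at which its call begins.
- finish_job(): hands the job in, once; it reports no verdict.
Trained networks look in a picture, given as the dict that the camera call returned (one of the last four; its "shot" number tells which), for a name from the list of things; names that differ only in an ending like _2 or _b are one class to them, and where a whole thing is asked for, a point or a joint stands for the part that bears it (a point fixed in the world has none). Each returns a list of dicts, best first, with "score" (0 to 1); they miss things now and then, are a little off and sometimes report something else, mostly with a low value. They report only what shows in the picture. A call takes as long as a camera call.
- regions_of(picture, target): "pixels" (384x512 bool, what is visible of it) and "extent" ([left, top, right, bottom] in pixels, round what is visible of it).
The state is a dict: "clock": time; "q": joint angles; "qd": joint speeds; "joint_torque": joint torques, N m; "tool_pos": TCP position; "eef_rot": TCP orientation; "contact_force": force on the tool from outside, world axes, zero at the start; "moment": the same for the moment, N m; "opening": opening from 0.0 (shut) to 1.0 (fully open).
Only numpy, scipy, OpenCV 4.12 (cv2) and the standard library are available. Lean on these libraries where they do the work, as an engineer would, in place of code of your own. Each camera call takes 0.05 s, during which the arm holds its last target.

## Working session

There is one attempt and no reset: what is moved stays moved. The work goes in short steps, Python scripts to look and compute and a tool call to move; the robot and the scene stay as the last step left them, time stands still between calls to the robot, and variables do not carry over. Pictures are saved under pics/ and viewed, and the job is handed in when it is done.

Besides the shell and the picture viewer there is one more tool, called after "Request:" as a command line: name --argument value ..., lists and objects as JSON in quotes. send_rows: Moves the arm, as the interface text tells. Its arguments: {"type":"object","properties":{"series":{"type":"array","items":{"type":"object","properties":{"grip":{"type":"number"},"dx":{"type":"number"},"dy":{"type":"number"},"dz":{"type":"number"},"turn":{"type":"number"}}}},"force":{"type":"number"}},"required":["series"]}

```bash
mkdir -p pics; ls; cat > h.py <<'E'
import numpy as np, cv2, pickle
from plant import get_state, snapshot, finish_job, regions_of
from scipy.spatial.transform import Rotation as Rn
def save(p,name): cv2.imwrite('pics/'+name+'.png', cv2.cvtColor(p['img'],cv2.COLOR_RGB2BGR))
def foc(p): return p['img'].shape[0]/2/np.tan(np.radians(p['fov_y'])/2)
def cloud(p,mask=None):
    d=p['depth'].astype(float); f=foc(p)
    v,u=np.mgrid[:d.shape[0],:d.shape[1]]
    m=d>0
    if mask is not None: m=m&mask
    c=np.stack([(u[m]-p['cx'])/f*d[m],(v[m]-p['cy'])/f*d[m],d[m]],1)
    return (c-p['t'])@np.asarray(p['R']), np.stack([u[m],v[m]],1)
def proj(p,X):
    c=np.atleast_2d(X)@np.asarray(p['R']).T+p['t']; return c[:,:2]/c[:,2:]*foc(p)+[p['cx'],p['cy']]
E
python3 - <<'E'
from h import *
s=get_state(); print(s)
for n in ('side','top'):
    p=snapshot(n); save(p,n+'0'); pickle.dump(p,open(n+'0.pkl','wb'))
    print(n,p['fov_y'],p['cx'],p['cy'],np.round(p['R'],3),p['t'],p['shot'], 'campos',-np.asarray(p['R']).T@p['t'])
    for t in ('barrel_1','barrel_2','drain_rack','cradle','wash_bottle','threadlock_bottle','nut_jar','torque_driver','clip_1l'):
        for r in regions_of(p,t):
            if r['score']<0.2: continue
            c,_=cloud(p,r['pixels']); print(t,round(r['score'],2),r['extent'],r['pixels'].sum(),np.round(np.median(c,0),3),np.round(np.percentile(c,3,axis=0),3),np.round(np.percentile(c,97,axis=0),3))
E
```

```text
pics
{'clock': 0.0, 'q': array([-1.09419862,  0.68998266, -0.19452012,  1.56635633,  0.15725883,
        0.90247286, -0.21508771]), 'qd': array([-0.00045557,  0.00111939,  0.00038216, -0.00064233, -0.00106617,
       -0.0026815 , -0.00027681]), 'joint_torque': array([-6.38411802e-05, -5.27556002e+01, -1.26704168e+00, -1.53431243e+01,
       -5.26683207e-02,  6.58481134e-03,  1.73536610e-04]), 'tool_pos': array([0.2675525 , 0.56413384, 0.23790772]), 'eef_rot': array([ 2.19556703e-01,  9.75599311e-01, -9.02916462e-04, -1.54830938e-04]), 'contact_force': array([-0.18344827,  0.18559961,  0.00857715]), 'moment': array([-0.01867442,  0.02276848, -0.00901727]), 'opening': 0.999683354259671}
side 44.86923926362715 253.32886036414175 191.62151184924036 [[-0.997 -0.077 -0.019]
 [-0.012  0.39  -0.921]
 [ 0.079 -0.917 -0.39 ]] [0.57421054 0.09442766 1.14395486] 1 campos [0.4835308  1.05699893 0.54425938]
barrel_1 0.84 [205.5, 191.3, 271.6, 222.1] 769 [0.611 0.182 0.143] [0.531 0.139 0.096] [0.657 0.212 0.172]
barrel_1 0.71 [220.0, 206.7, 293.7, 244.7] 1462 [0.553 0.255 0.13 ] [0.488 0.164 0.063
[... 2560 characters left out ...]
001] [ 0.483 -0.015  0.095]
threadlock_bottle 0.55 [171.5, 166.4, 213.2, 228.5] 1023 [0.592 0.16  0.133] [0.533 0.121 0.005] [0.651 0.201 0.171]
nut_jar 0.68 [247.8, 265.9, 264.5, 281.2] 264 [ 0.413 -0.004  0.06 ] [ 0.396 -0.022  0.021] [0.435 0.015 0.065]
nut_jar 0.43 [140.2, 184.8, 181.5, 241.9] 968 [0.549 0.235 0.135] [0.491 0.197 0.097] [0.608 0.274 0.172]
torque_driver 0.66 [215.7, 146.6, 268.2, 190.8] 495 [0.686 0.062 0.029] [0.645 0.015 0.016] [0.732 0.103 0.035]
torque_driver 0.26 [138.0, 182.7, 182.0, 244.2] 987 [0.548 0.236 0.135] [0.491 0.198 0.096] [0.607 0.274 0.172]
clip_1l 0.42 [293.2, 204.9, 314.9, 249.4] 38 [ 0.534 -0.114  0.088] [ 0.475 -0.134  0.033] [ 0.581 -0.095  0.102]
```

```bash
python3 - <<'E'
from h import *
for n,(x0,x1,y0,y1) in (('side0',(160,340,130,310)),('top0',(120,390,130,300))):
    p=pickle.load(open(n+'.pkl','rb')); im=cv2.cvtColor(p['img'],cv2.COLOR_RGB2BGR)[y0:y1,x0:x1]
    k=min(800/(x1-x0),600/(y1-y0)); cv2.imwrite('pics/%s_c.png'%n,cv2.resize(im,None,fx=k,fy=k,interpolation=cv2.INTER_CUBIC)); print(n,k)
E
```

```text
side0 3.3333333333333335
top0 2.962962962962963
```

View pics/side0.png

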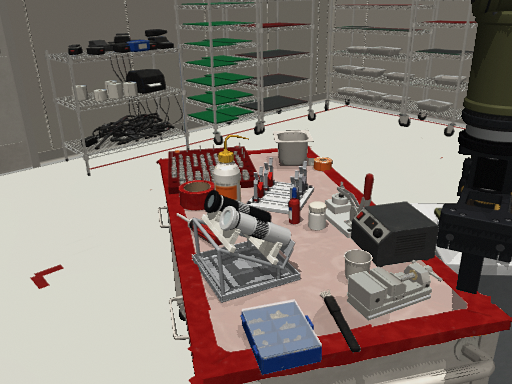

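View pics/side0_c.png

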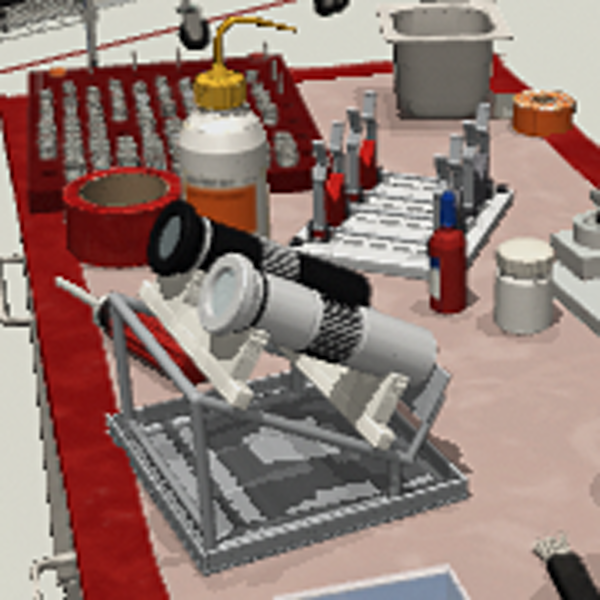

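View pics/top0_c.png

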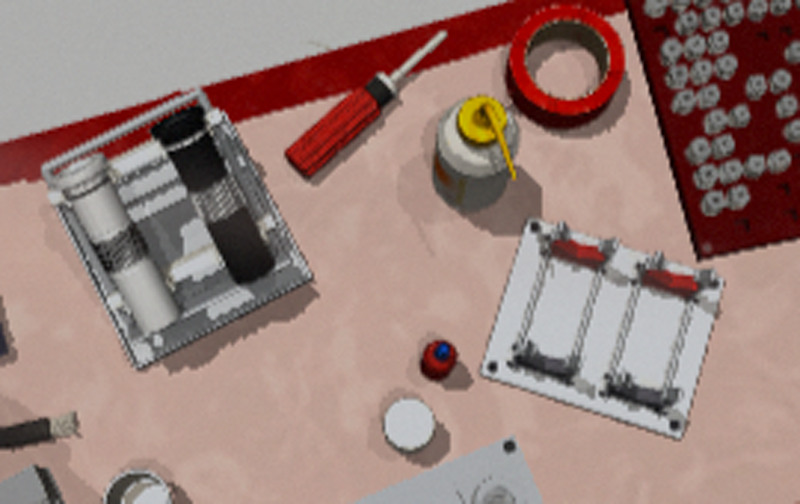

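```bash
cat > fit.py <<'E'
from h import *
from scipy.optimize import least_squares
ps={n:pickle.load(open(n+'0.pkl','rb')) for n in ('side','top')}
A=np.radians(30)
for n,p in ps.items():
    rs=[r for r in regions_of.__call__(p,'barrel_1')] if False else None
E
python3 - <<'E'
from h import *
from scipy.optimize import least_squares
P=[snapshot('side'),snapshot('top')]
clouds={}
for p,n in zip(P,('side','top')):
    for r in regions_of(p,'barrel_1')[:2]:
        m=cv2.erode(r['pixels'].astype(np.uint8),np.ones((3,3)))>0
        c,_=cloud(p,m); k='far(b1)' if np.median(c[:,1])<0.215 else 'near(b2)'
        clouds.setdefault(k,{})[n]=c
def fit(c):
    # params: center cx,cy,z ; yaw; pitch ; s fixed 0 = mean
    def ax(q): return np.array([np.cos(q[1])*np.cos(q[0]),np.cos(q[1])*np.sin(q[0]),np.sin(q[1])])
    m=np.median(c,0)
    def f(q):
        d=ax(q[3:]); w=c-q[:3]; a=w@d; r=np.linalg.norm(w-np.outer(a,d),axis=1)
        rr=np.where(a>0.062,0.019,0.019)
        return np.r_[(r-rr)*(np.abs(a)<0.06),(q[:3]-m)@d*1]
    s=least_squares(f,[*(m-[0,0,0.015]),0.37,A],loss='soft_l1',f_scale=0.001)
    return s.x,ax(s.x[3:]),f(s.x)
A=np.radians(30)
for k,v in clouds.items():
    for n,c in list(v.items())+[('both',np.vstack(list(v.values())))]:
        q,d,f=fit(c); a=(c-q[:3])@d
        lo,hi=np.percentile(a,[0.5,99.5])
        mid=q[:3]+d*(lo+hi)/2
        print(k,n,len(c),'yaw %.3f pitch %.1f'%(q[3],np.degrees(q[4])),'ext',round(lo,4),round(hi,4),round(hi-lo,4),'mid',np.round(mid,4),'rms',np.median(np.abs(f)).round(4))
# cradle: red / grey points
p=P[1]; r=regions_of(p,'cradle')[0]; c,uv=cloud(p,r['pixels']); z=c[:,2]
pl=c[(z>0.006)&(z<0.018)]; rect=cv2.minAreaRect((pl[:,:2]*1000).astype(np.float32)); print('plate',rect,np.median(pl[:,2]))
p=P[0]; r=regions_of(p,'cradle')[0]; c2,uv2=cloud(p,r['pixels']); z=c2[:,2]
pl=c2[(z>0.006)&(z<0.018)]; print('plate side',cv2.minAreaRect((pl[:,:2]*1000).astype(np.float32)),np.median(pl[:,2]))
for p,c,uv in ((P[1],c,uv),(P[0],c2,uv2)):
    hsv=cv2.cvtColor(p['img'],cv2.COLOR_RGB2HSV)[uv[:,1],uv[:,0]]
    red=((hsv[:,0]<8)|(hsv[:,0]>172))&(hsv[:,1]>150)&(c[:,2]>0.03)
    print('red',red.sum(),np.median(c[red],0).round(4))
    k=c[:,2]>0.08
    print('lips',np.round(c[k][::max(1,k.sum()//12)],3).tolist())
pickle.dump(P,open('P.pkl','wb'))
E
```

```text
far(b1) side 601 yaw 1.275 pitch 36.1 ext 0.0616 0.1802 0.1186 mid [0.8489 0.0702 0.1623] rms 0.0
far(b1) top 783 yaw 0.717 pitch 32.5 ext -0.2048 -0.0614 0.1434 mid [0.6809 0.0735 0.1106] rms 0.0
far(b1) both 1384 yaw 1.067 pitch 49.4 ext -0.1925 -0.0612 0.1313 mid [0.8522 0.0946 0.0753] rms 0.0
near(b2) side 1150 yaw 0.826 pitch 70.5 ext -0.185 -0.0636 0.1213 mid [0.8002 0.2276 0.0711] rms 0.0
near(b2) top 812 yaw 0.790 pitch 24.1 ext -0.2053 -0.0616 0.1437 mid [0.6374 0.1257 0.1623] rms 0.0
near(b2) both 1962 yaw 0.468 pitch 30.5 ext -0.0802 0.0646 0.1447 mid [0.551  0.2396 0.1202] rms 0.0009
plate ((510.54364013671875, -174.85873413085938), (183.86033630371094, 149.9213409423828), 73.33583068847656) 0.01206142811721035
plate side ((520.6050415039062, -171.36358642578125), (183.0979766845703, 169.93429565429688), 73.77437591552734) 0.012824509280015252
red 114 [ 0.5584 -0.1893  0.0458]
lips [[0.58, -0.125, 0.097], [0.577, -0.137, 0.081], [0.566, -0.166, 0.085], [0.553, -0.205, 0.103], [0.55, -0.216, 0.082], [0.541, -0.248, 0.093], [0.48, -0.1, 0.095], [0.475, -0.106, 0.083], [0.468, -0.135, 0.086], [0.46, -0.177, 0.098], [0.451, -0.178, 0.094], [0.445, -0.215, 0.088], [0.44, -0.215, 0.087]]
red 106 [ 0.563  -0.163   0.0437]
lips [[0.544, -0.249, 0.101], [0.554, -0.207, 0.1], [0.557, -0.208, 0.094], [0.439, -0.214, 0.089], [0.548, -0.214, 0.082], [0.572, -0.172, 0.091], [0.571, -0.166, 0.087], [0.468, -0.14, 0.095], [0.574, -0.122, 0.095], [0.574, -0.127, 0.087], [0.574, -0.128, 0.081], [0.476, -0.098, 0.085], [0.548, 0.139, 0.113]]
```

```bash
python3 - <<'E'
from h import *
from scipy.optimize import least_squares
P=pickle.load(open('P.pkl','rb'))
import os
P=[snapshot('side'),snapshot('top')]
clouds={}
for p,n in zip(P,('side','top')):
    for r in regions_of(p,'barrel_1')[:2]:
        c,_=cloud(p,cv2.erode(r['pixels'].astype(np.uint8),np.ones((2,2)))>0); c=c[c[:,2]>0.05]; k='far(b1)' if np.median(c[:,1])<0.215 else 'near(b2)'
        clouds.setdefault(k,{})[n]=c
def ax(y,pi): return np.array([np.cos(pi)*np.cos(y),np.cos(pi)*np.sin(y),np.sin(pi)])
def fit(c,fixp):
    m=np.median(c,0)
    def f(q):
        d=ax(q[3],A if fixp else q[4]); w=c-q[:3]; a=w@d; r=np.linalg.norm(w-np.outer(a,d),axis=1)
        # distance to solid: capped cylinder body + flange (a>67: r=24)
        e=np.where(a>0.064,np.minimum(np.abs(r-0.024),np.abs(a-0.075)),r-0.019)
        e=np.where(a<-0.068,np.minimum(np.abs(r-0.019),np.abs(a+0.075)),e)
        return e
    best=None
    for s0 in (-0.01,0,0.01):
        s=least_squares(f,[*(m-[0,0,0.015]+ax(.4,A)*s0),0.4,A],loss='soft_l1',f_scale=0.001)
        if best is None or s.cost<best.cost: best=s
    return best.x,f(best.x),best.cost
A=np.radians(30)
for k,v in clouds.items():
    for n,c in list(v.items())+[('both',np.vstack(list(v.values())))]:
      for fp in (1,0):
        q,f,co=fit(c,fp)
        d=ax(q[3],A); a=(c-q[:3])@d
        print(k,n,len(c),'ctr',q[:3].round(4),'yaw %.3f pitch %.1f'%(q[3],np.degrees(q[4])),'med',np.median(np.abs(f)).round(4),'ext',np.percentile(a,[1,99]).round(3),'cost',co)
E
```

```text
far(b1) side 691 ctr [0.6059 0.1713 0.1279] yaw 0.546 pitch 30.0 med 0.0015 ext [-0.088  0.057] cost 0.0010726409801296638
far(b1) side 691 ctr [0.6059 0.1712 0.1279] yaw 0.550 pitch 29.7 med 0.0014 ext [-0.088  0.057] cost 0.0010710687373620244
far(b1) top 864 ctr [0.5905 0.1592 0.1164] yaw 0.516 pitch 30.0 med 0.0012 ext [-0.07   0.077] cost 0.000803427351227852
far(b1) top 864 ctr [0.5917 0.1599 0.1172] yaw 0.511 pitch 29.8 med 0.0012 ext [-0.071  0.076] cost 0.0007781643815436588
far(b1) both 1555 ctr [0.5905 0.1603 0.1171] yaw 0.511 pitch 30.0 med 0.0011 ext [-0.07   0.078] cost 0.0013526557490204226
far(b1) both 1555 ctr [0.5905 0.1602 0.1171] yaw 0.511 pitch 29.8 med 0.0012 ext [-0.07   0.078] cost 0.0013491955750817638
near(b2) side 1212 ctr [0.547  0.237  0.1179] yaw 0.512 pitch 30.0 med 0.0008 ext [-0.067  0.078] cost 0.0009812449214997698
near(b2) side 1212 ctr [0.547 0.237 0.118] yaw 0.513 pitch 29.8 med 0.0008 ext [-0.067  0.078] cost 0.000980323714143162
near(b2) top 909 ctr [0.5494 0.2369 0.1177] yaw 0.515 pitch 30.0 med 0.0011 ext [-0.072  0.074] cost 0.0007564726180560276
near(b2) top 909 ctr [0.55   0.2373 0.1181] yaw 0.514 pitch 30.1 med 0.0012 ext [-0.073  0.073] cost 0.0007547467825148786
near(b2) both 2121 ctr [0.5473 0.2369 0.1173] yaw 0.513 pitch 30.0 med 0.0011 ext [-0.069  0.077] cost 0.001910291569160522
near(b2) both 2121 ctr [0.5474 0.2369 0.1174] yaw 0.513 pitch 29.8 med 0.0011 ext [-0.069  0.077] cost 0.001906220628031639
```

Request:
send_rows --series '[{"turn": -0.1,"dz": -10},{"turn": -0.14,"dz": -10},{"turn": -0.14},{"turn": -0.14},{"turn": -0.14},{"turn": -0.14},{"turn": -0.14},{"turn": -0.016},{},{}]'

```text
schema error: expected keys grip, dx, dy, dz, turn
```

```bash
cat >> h.py <<'E'
def yaw(s):
    M=Rn.from_quat(s['eef_rot']).as_matrix(); return np.arctan2(M[1,1],M[0,1]),M
def rel(target,yt=None):
    s=get_state(); y,M=yaw(s); d=M.T@(np.asarray(target)-s['tool_pos'])*1000
    print('t %.2f pos %s yawY %.4f tilt %.4f open %.4f F %s'%(s['clock'],s['tool_pos'].round(4),y,np.arccos(-M[2,2]),s['opening'],s['contact_force'].round(1)),'q',s['q'].round(2))
    print('need tool shift mm',d.round(1), 'turn', None if yt is None else round(-(yt-y),4))
    return s
E
python3 - <<'E'
from h import *
rel([0.591,0.160,0.2],2.084)
E
```

```text
t 1.50 pos [0.2678 0.5647 0.2387] yawY 1.1280 tilt 0.0001 open 0.9995 F [-0.2  0.6 -0.3] q [-1.09  0.69 -0.19  1.57  0.16  0.9  -0.22]
need tool shift mm [-465.5 -227.2   38.7] turn -0.956
```

Request:
send_rows --series '[{"grip": 1,"dx": 0,"dy": 0,"dz": -10,"turn": -0.1},{"grip": 1,"dx": 0,"dy": 0,"dz": -10,"turn": -0.14},{"grip": 1,"dx": 0,"dy": 0,"dz": 0,"turn": -0.14},{"grip": 1,"dx": 0,"dy": 0,"dz": 0,"turn": -0.14},{"grip": 1,"dx": 0,"dy": 0,"dz": 0,"turn": -0.14},{"grip": 0.7,"dx": 0,"dy": 0,"dz": 0,"turn": -0.14},{"grip": 0.7,"dx": 0,"dy": 0,"dz": 0,"turn": -0.14},{"grip": 0.7,"dx": 0,"dy": 0,"dz": 0,"turn": -0.016},{"grip": 0.7,"dx": 0,"dy": 0,"dz": 0,"turn": 0}]' --force 40

```text
clock: 2.4
tool_pos: [0.2679, 0.5647, 0.2587]
eef_rot: [-0.252, 0.968, 0.0, -0.0]
contact_force: [0.2, 0.5, 0.2]
opening: 0.704
```

```bash
python3 - <<'E'
from h import *
rel([0.591,0.160,0.2],2.084)
E
```

```text
t 2.40 pos [0.2679 0.5647 0.2587] yawY 2.0811 tilt 0.0002 open 0.7037 F [0.2 0.5 0.2] q [-0.95  0.7  -0.47  1.53  0.35  1.    0.57]
need tool shift mm [ -84.3 -511.    58.6] turn -0.0029
```

Request:
send_rows --series '[{"grip": 0.7,"dx": -3,"dy": -20,"dz": 0,"turn": 0},{"grip": 0.7,"dx": -6,"dy": -37,"dz": 0,"turn": 0},{"grip": 0.7,"dx": -6,"dy": -37,"dz": 0,"turn": 0},{"grip": 0.7,"dx": -6,"dy": -37,"dz": 0,"turn": 0},{"grip": 0.7,"dx": -6,"dy": -37,"dz": 0,"turn": 0},{"grip": 0.7,"dx": -6,"dy": -37,"dz": 0,"turn": 0},{"grip": 0.7,"dx": -6,"dy": -37,"dz": 0,"turn": 0},{"grip": 0.7,"dx": -6,"dy": -37,"dz": 0,"turn": 0},{"grip": 0.7,"dx": -6,"dy": -37,"dz": 0,"turn": 0},{"grip": 0.7,"dx": -6,"dy": -37,"dz": 0,"turn": 0},{"grip": 0.7,"dx": -6,"dy": -37,"dz": 0,"turn": 0},{"grip": 0.7,"dx": -6,"dy": -37,"dz": 0,"turn": 0},{"grip": 0.7,"dx": -6,"dy": -37,"dz": 10,"turn": 0},{"grip": 0.7,"dx": -6,"dy": -37,"dz": 20,"turn": 0},{"grip": 0.7,"dx": -3,"dy": -10,"dz": 20,"turn": 0},{"grip": 0.7,"dx": 0,"dy": 0,"dz": 0,"turn": 0},{"grip": 0.7,"dx": 0,"dy": 0,"dz": 0,"turn": 0}]'

```text
clock: 4.1
tool_pos: [0.5913, 0.162, 0.209]
eef_rot: [-0.254, 0.967, 0.001, -0.0]
contact_force: [-0.1, 0.5, -0.0]
opening: 0.698
```

```bash
python3 - <<'E'
from h import *
rel([0.591,0.160,0.104],2.084)
p=snapshot('top');save(p,'top1'); q=snapshot('side'); save(q,'side1'); pickle.dump((p,q),open('g1.pkl','wb'))
s=get_state(); y,M=yaw(s)
for r in (p,q):
    c,_=cloud(r); t=(c-s['tool_pos'])@M
    k=(np.abs(t[:,0])<.2)&(np.abs(t[:,1])<.2)&(t[:,2]<0.005)&(t[:,2]>-.3)
    t=t[k]*1000
    for z0 in range(-160,10,15):
        b=t[(t[:,2]>=z0)&(t[:,2]<z0+15)]
        if len(b)>5: print(z0,len(b),np.percentile(b[:,:2],[2,98],axis=0).round().tolist())
E
```

```text
t 4.10 pos [0.5913 0.162  0.209 ] yawY 2.0835 tilt 0.0012 open 0.6976 F [-0.1  0.5 -0. ] q [-0.07  0.74 -0.49  1.62  0.42  0.88  1.36]
need tool shift mm [  1.2  -1.7 105. ] turn -0.0005
-160 10 [[10.0, 22.0], [32.0, 35.0]]
-115 625 [[-30.0, 28.0], [36.0, 91.0]]
-100 257 [[-30.0, 29.0], [36.0, 85.0]]
-85 128 [[-17.0, 19.0], [37.0, 81.0]]
-70 8 [[5.0, 37.0], [36.0, 82.0]]
-55 8 [[-7.0, 30.0], [7.0, 36.0]]
-10 9 [[-0.0, 29.0], [12.0, 37.0]]
-160 269 [[-35.0, -32.0], [30.0, 37.0]]
-145 193 [[-31.0, -31.0], [21.0, 19.0]]
-130 250 [[-20.0, -38.0], [25.0, 19.0]]
-115 735 [[-33.0, -84.0], [30.0, 95.0]]
-100 463 [[-33.0, -80.0], [32.0, 94.0]]
-85 523 [[-33.0, -80.0], [33.0, 88.0]]
-70 143 [[-32.0, -78.0], [33.0, 88.0]]
-55 103 [[-9.0, -44.0], [11.0, 52.0]]
-40 151 [[-9.0, -45.0], [11.0, 50.0]]
-25 156 [[-9.0, -40.0], [12.0, 48.0]]
-10 93 [[-9.0, -41.0], [11.0, 47.0]]
```

View pics/side1.png

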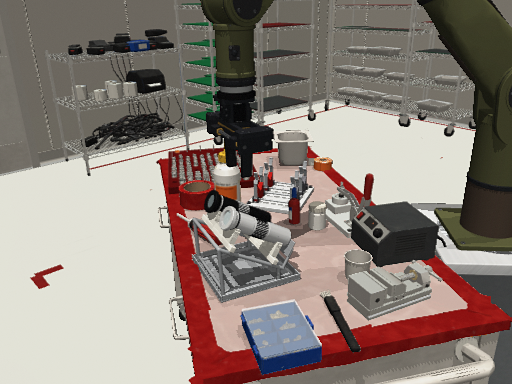

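View pics/top1.png

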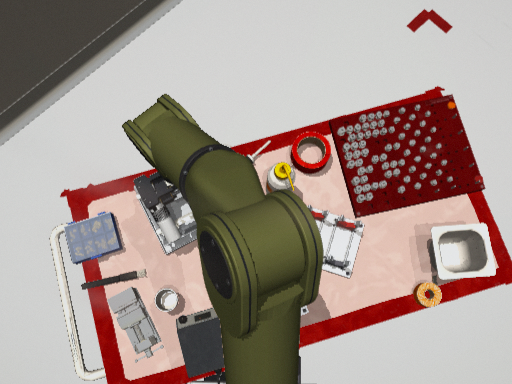

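Request:
send_rows --series '[{"grip": 0.7,"dx": 1,"dy": -2,"dz": 15,"turn": 0},{"grip": 0.7,"dx": 0,"dy": 0,"dz": 25,"turn": 0},{"grip": 0.7,"dx": 0,"dy": 0,"dz": 25,"turn": 0},{"grip": 0.7,"dx": 0,"dy": 0,"dz": 20,"turn": 0},{"grip": 0.7,"dx": 0,"dy": 0,"dz": 12,"turn": 0},{"grip": 0.7,"dx": 0,"dy": 0,"dz": 8,"turn": 0},{"grip": 0.7,"dx": 0,"dy": 0,"dz": 0,"turn": 0},{"grip": 0.7,"dx": 0,"dy": 0,"dz": 0,"turn": 0}]'

```text
clock: 5.0
tool_pos: [0.5925, 0.1592, 0.1046]
eef_rot: [-0.254, 0.967, 0.0, 0.001]
contact_force: [0.6, -0.1, -0.2]
opening: 0.7
```

```bash
python3 - <<'E'
from h import *
rel([0.591,0.160,0.104],2.084)
E
```

```text
t 5.00 pos [0.5925 0.1592 0.1046] yawY 2.0842 tilt 0.0017 open 0.6995 F [ 0.6 -0.1 -0.2] q [-0.11  0.87 -0.41  1.7   0.52  0.67  1.28]
need tool shift mm [0.9 1.4 0.6] turn 0.0002
```

Request:
send_rows --series '[{"grip": 0.5,"dx": 1,"dy": 1,"dz": 0,"turn": 0},{"grip": 0.3,"dx": 0,"dy": 0,"dz": 0,"turn": 0},{"grip": 0.3,"dx": 0,"dy": 0,"dz": 0,"turn": 0},{"grip": 0.3,"dx": 0,"dy": 0,"dz": 0,"turn": 0},{"grip": 0.3,"dx": 0,"dy": 0,"dz": 0,"turn": 0}]' --force 40

```text
clock: 5.5
tool_pos: [0.5902, 0.1603, 0.1042]
eef_rot: [-0.254, 0.967, 0.001, 0.0]
contact_force: [-3.1, 2.3, 4.4]
opening: 0.42
```

Request:
send_rows --series '[{"grip": 0.3,"dx": 0,"dy": 0,"dz": -4,"turn": 0},{"grip": 0.3,"dx": 0,"dy": 0,"dz": -8,"turn": 0},{"grip": 0.3,"dx": 0,"dy": 0,"dz": -15,"turn": 0},{"grip": 0.3,"dx": 0,"dy": 0,"dz": -25,"turn": 0},{"grip": 0.3,"dx": 0,"dy": 0,"dz": -30,"turn": 0},{"grip": 0.3,"dx": 0,"dy": 0,"dz": -30,"turn": 0},{"grip": 0.3,"dx": 0,"dy": 0,"dz": -30,"turn": 0},{"grip": 0.3,"dx": 0,"dy": 0,"dz": -15,"turn": 0},{"grip": 0.3,"dx": 0,"dy": 0,"dz": 0,"turn": 0}]'

```text
clock: 6.4
tool_pos: [0.5921, 0.1593, 0.2642]
eef_rot: [-0.253, 0.967, 0.0, 0.003]
contact_force: [-1.2, 0.1, -2.3]
opening: 0.422
```

```bash
python3 - <<'E'
from h import *
rel([0.5225,-0.1347,0.26],1.280)
q=snapshot('side'); save(q,'side2')
im=cv2.cvtColor(q['img'],cv2.COLOR_RGB2BGR)[100:280,150:350]; cv2.imwrite('pics/side2c.png',cv2.resize(im,None,fx=3,fy=3,interpolation=cv2.INTER_CUBIC))
E
```

```text
t 6.40 pos [0.5921 0.1593 0.2642] yawY 2.0833 tilt 0.0061 open 0.4217 F [-1.2  0.1 -2.3] q [-0.05  0.68 -0.52  1.57  0.38  0.99  1.4 ]
need tool shift mm [ 204.9 -222.1    3.3] turn 0.8033
```

View pics/side2c.png

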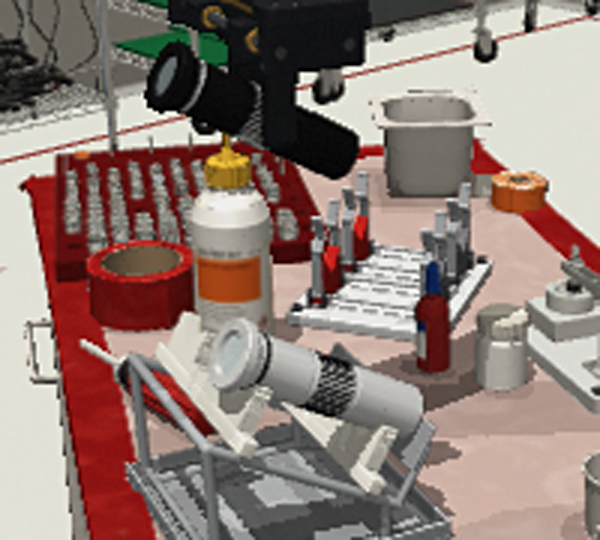

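Request:
send_rows --series '[{"grip": 0.3,"dx": 10,"dy": -10,"dz": -5,"turn": 0},{"grip": 0.3,"dx": 20,"dy": -20,"dz": -5,"turn": 0},{"grip": 0.3,"dx": 25,"dy": -27,"dz": 0,"turn": 0},{"grip": 0.3,"dx": 25,"dy": -27,"dz": 0,"turn": 0},{"grip": 0.3,"dx": 25,"dy": -27,"dz": 0,"turn": 0},{"grip": 0.3,"dx": 25,"dy": -27,"dz": 0,"turn": 0},{"grip": 0.3,"dx": 25,"dy": -27,"dz": 0,"turn": 0},{"grip": 0.3,"dx": 25,"dy": -27,"dz": 0,"turn": 0},{"grip": 0.3,"dx": 15,"dy": -20,"dz": 0,"turn": 0},{"grip": 0.3,"dx": 10,"dy": -10,"dz": 0,"turn": 0.08},{"grip": 0.3,"dx": 0,"dy": 0,"dz": 0,"turn": 0.13},{"grip": 0.3,"dx": 0,"dy": 0,"dz": 0,"turn": 0.13},{"grip": 0.3,"dx": 0,"dy": 0,"dz": 0,"turn": 0.13},{"grip": 0.3,"dx": 0,"dy": 0,"dz": 0,"turn": 0.13},{"grip": 0.3,"dx": 0,"dy": 0,"dz": 0,"turn": 0.13},{"grip": 0.3,"dx": 0,"dy": 0,"dz": 0,"turn": 0.07},{"grip": 0.3,"dx": 0,"dy": 0,"dz": 0,"turn": 0},{"grip": 0.3,"dx": 0,"dy": 0,"dz": 0,"turn": 0}]'

```text
clock: 8.25
tool_pos: [0.52, -0.1356, 0.2701]
eef_rot: [0.142, 0.99, -0.0, -0.001]
contact_force: [0.2, -0.2, -2.7]
opening: 0.423
```

```bash
python3 - <<'E'
from h import *
rel([0.5225,-0.1347,0.16],1.280)
q=snapshot('side'); save(q,'side3'); p=snapshot('top'); save(p,'top3')
im=cv2.cvtColor(q['img'],cv2.COLOR_RGB2BGR)[80:260,180:380]; cv2.imwrite('pics/side3c.png',cv2.resize(im,None,fx=3,fy=3,interpolation=cv2.INTER_CUBIC))
for r in (q,p):
    for g in regions_of(r,'barrel_1')[:2]:
        c,_=cloud(r,g['pixels']); print(g['score'],np.median(c,0).round(3))
pickle.dump((q,p),open('g3.pkl','wb'))
E
```

```text
t 8.25 pos [ 0.52   -0.1356  0.2701] yawY 1.2852 tilt 0.0019 open 0.4233 F [ 0.2 -0.2 -2.7] q [ 0.37  0.54 -0.33  1.79  0.22  0.85  1.23]
need tool shift mm [ -2.3   1.7 110.1] turn 0.0052
0.66 [0.553 0.255 0.131]
0.61 [ 0.504 -0.119  0.282]
0.77 [0.55  0.236 0.135]
0.73 [ 0.482 -0.124  0.277]
```

View pics/side3c.png

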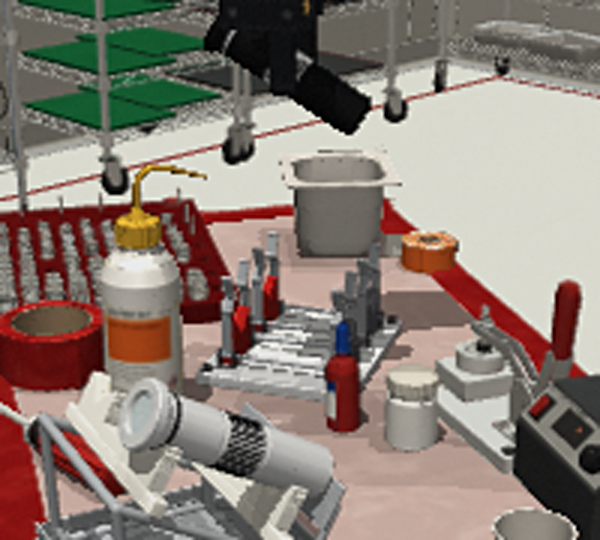

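View pics/top3.png

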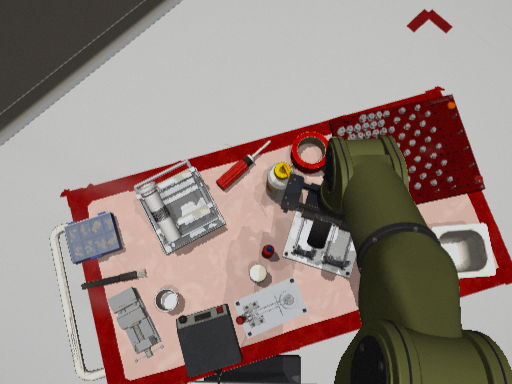

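```bash
python3 - <<'E'
from h import *
q,p=pickle.load(open('g3.pkl','rb')); t0=pickle.load(open('top0.pkl','rb')); s0=pickle.load(open('side0.pkl','rb'))
C=np.array([0.5105,-0.1749,0]); a=-0.2908; R=np.array([[np.cos(a),-np.sin(a),0],[np.sin(a),np.cos(a),0],[0,0,1]])
for im in (t0,s0):
    hsv=cv2.cvtColor(im['img'],cv2.COLOR_RGB2HSV)
    m=(hsv[...,0]>20)&(hsv[...,0]<32)&(hsv[...,1]>150)&(hsv[...,2]>100)
    c,uv=cloud(im,m); l=(c-C)@R; k=(l[:,2]>0.1)&(np.abs(c[:,0]-.63)<.12)&(np.abs(c[:,1]+.05)<.12)
    print('nozzle cradle frame', len(l[k]),l[k].min(0).round(3),l[k].max(0).round(3))
    k2=k&(l[:,0]<0.075); print(l[k2].round(3)[:12].tolist())
# held barrel fit, from cloud near TCP
from scipy.optimize import least_squares
T=np.array([0.52,-0.1356,0.2701])
for im in (q,p):
    g=[g for g in regions_of(im,'barrel_1') if np.median(cloud(im,g['pixels'])[0][:,1])<0][0] if False else None
c=[]
for im in (q,p):
    hsv=cv2.cvtColor(im['img'],cv2.COLOR_RGB2HSV)
    cc,_=cloud(im); l=(cc-T)@R
    k=(np.abs(l[:,1])<0.027)&(np.abs(l[:,0])<0.1)&(l[:,2]>-0.08)&(l[:,2]<0.07)&~((np.abs(l[:,0])<0.014))&~((l[:,2]>0.04)&(l[:,0]<0.03))
    # exclude body
    k&=~((l[:,2]>0.055)&(np.abs(l[:,0])<0.04))
    print(k.sum()); c.append(l[k])
c=np.vstack(c)
def f(v):
    d=np.array([np.cos(v[3])*np.cos(v[4]),np.cos(v[3])*np.sin(v[4]),np.sin(v[3])]); w=c-v[:3]; A=w@d; r=np.linalg.norm(w-np.outer(A,d),axis=1)
    e=np.where(A>0.064,np.minimum(np.abs(r-0.024),np.abs(A-0.075)),r-0.019)
    return np.where(A<-0.068,np.minimum(np.abs(r-0.019),np.abs(A+0.075)),e)
s=least_squares(f,[0,0,0.013,.52,0],loss='soft_l1',f_scale=0.001)
print(s.x.round(4),np.degrees(s.x[3:]),np.median(np.abs(f(s.x))))
E
```

```text
nozzle cradle frame 215 [0.051 0.117 0.136] [0.123 0.174 0.226]
[[0.074, 0.14, 0.223], [0.075, 0.137, 0.221], [0.075, 0.135, 0.224], [0.073, 0.137, 0.221], [0.074, 0.135, 0.22], [0.072, 0.136, 0.217], [0.072, 0.134, 0.217], [0.073, 0.132, 0.217], [0.07, 0.133, 0.219], [0.07, 0.131, 0.219], [0.067, 0.133, 0.221], [0.068, 0.13, 0.22]]
nozzle cradle frame 123 [0.07  0.137 0.159] [0.115 0.178 0.224]
[[0.073, 0.145, 0.223], [0.074, 0.137, 0.218], [0.07, 0.14, 0.219]]
592
523
[ 0.0029 -0.0015  0.0141  0.5267  0.0026] [30.17940164  0.15053626] 0.0011095075102384028
```

Request:
send_rows --series '[{"grip": 0.3,"dx": 0,"dy": 2,"dz": 15,"turn": 0.005},{"grip": 0.3,"dx": 0,"dy": 0,"dz": 25,"turn": 0},{"grip": 0.3,"dx": 0,"dy": 0,"dz": 30,"turn": 0},{"grip": 0.3,"dx": 0,"dy": 0,"dz": 30,"turn": 0},{"grip": 0.3,"dx": 0,"dy": 0,"dz": 25,"turn": 0},{"grip": 0.3,"dx": 0,"dy": 0,"dz": 20,"turn": 0},{"grip": 0.3,"dx": 0,"dy": 0,"dz": 10,"turn": 0},{"grip": 0.3,"dx": 0,"dy": 0,"dz": 0,"turn": 0},{"grip": 0.3,"dx": 0,"dy": 0,"dz": 0,"turn": 0}]'

```text
clock: 9.35
tool_pos: [0.5222, -0.1331, 0.1163]
eef_rot: [0.145, 0.989, 0.0, 0.001]
contact_force: [-0.4, 0.4, -2.6]
opening: 0.421
```

```bash
python3 - <<'E'
from h import *
rel([0.5225-.0019,-0.1347+.0006,0.049],1.280)
q=snapshot('side'); save(q,'side4'); p=snapshot('top')
im=cv2.cvtColor(q['img'],cv2.COLOR_RGB2BGR)[110:250,210:360]; a=cv2.resize(im,None,fx=4,fy=4,interpolation=cv2.INTER_CUBIC)
cv2.imwrite('pics/side4c.png',a)
im=cv2.cvtColor(p['img'],cv2.COLOR_RGB2BGR)[130:290,250:400]; cv2.imwrite('pics/top4c.png',cv2.resize(im,None,fx=3.5,fy=3.5,interpolation=cv2.INTER_CUBIC))
E
```

```text
t 9.35 pos [ 0.5222 -0.1331  0.1163] yawY 1.2794 tilt 0.0011 open 0.4208 F [-0.4  0.4 -2.6] q [ 0.3   0.77 -0.22  1.93  0.34  0.48  1.11]
need tool shift mm [ 1.3 -1.4 67.3] turn -0.0006
```

View pics/side4c.png

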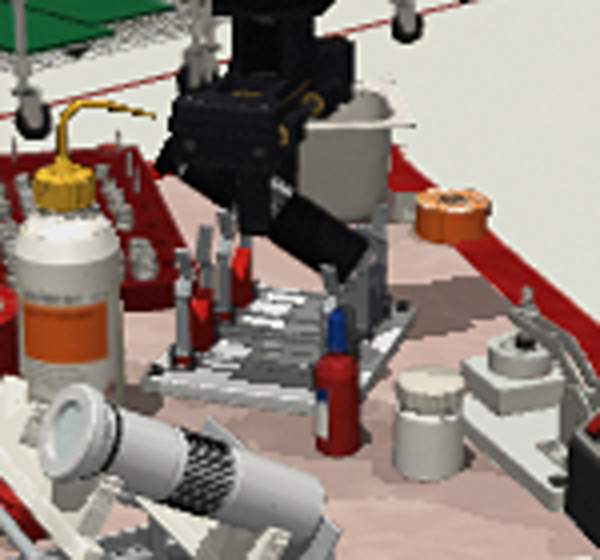

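View pics/top4c.png

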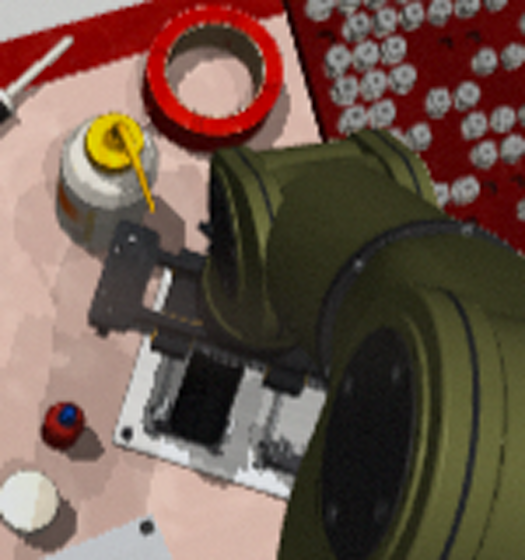

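Request:
send_rows --series '[{"grip": 0.3,"dx": 1,"dy": -1,"dz": 8,"turn": 0},{"grip": 0.3,"dx": 0,"dy": 0,"dz": 8,"turn": 0},{"grip": 0.3,"dx": 0,"dy": 0,"dz": 6,"turn": 0},{"grip": 0.3,"dx": 0,"dy": 0,"dz": 4,"turn": 0},{"grip": 0.3,"dx": 0,"dy": 0,"dz": 4,"turn": 0},{"grip": 0.3,"dx": 0,"dy": 0,"dz": 0,"turn": 0}]'

```text
clock: 10.05
tool_pos: [0.5207, -0.1334, 0.0853]
eef_rot: [0.145, 0.989, 0.0, 0.0]
contact_force: [3.6, 2.6, 0.3]
opening: 0.424
```

```bash
python3 - <<'E'
from h import *
rel([0.5225-.0019,-0.1347+.0006,0.049],1.280)
E
```

```text
t 10.05 pos [ 0.5207 -0.1334  0.0853] yawY 1.2793 tilt 0.0008 open 0.4239 F [3.6 2.6 0.3] q [ 0.28  0.82 -0.19  1.95  0.36  0.41  1.09]
need tool shift mm [-0.1 -0.8 36.3] turn -0.0007
```

Request:
send_rows --series '[{"grip": 0.3,"dx": 0,"dy": -1,"dz": 4,"turn": 0},{"grip": 0.3,"dx": 0,"dy": 0,"dz": 4,"turn": 0},{"grip": 0.3,"dx": 0,"dy": 0,"dz": 0,"turn": 0}]'

```text
clock: 10.35
tool_pos: [0.5206, -0.1348, 0.0779]
eef_rot: [0.145, 0.989, -0.0, 0.001]
contact_force: [2.1, 2.9, 3.0]
opening: 0.419
```

```bash
python3 - <<'E'
from h import *
rel([0.5225-.0019,-0.1347+.0006,0.049],1.280)
q=snapshot('side'); save(q,'side5')
im=cv2.cvtColor(q['img'],cv2.COLOR_RGB2BGR)[110:250,210:360]; a=cv2.resize(im,None,fx=4,fy=4,interpolation=cv2.INTER_CUBIC)
cv2.imwrite('pics/side5c.png',a)
E
```

```text
t 10.35 pos [ 0.5206 -0.1348  0.0779] yawY 1.2807 tilt 0.0014 open 0.4187 F [2.1 2.9 3. ] q [ 0.28  0.83 -0.19  1.95  0.37  0.39  1.09]
need tool shift mm [ 0.3  0.6 28.9] turn 0.0007
```

View pics/side5c.png

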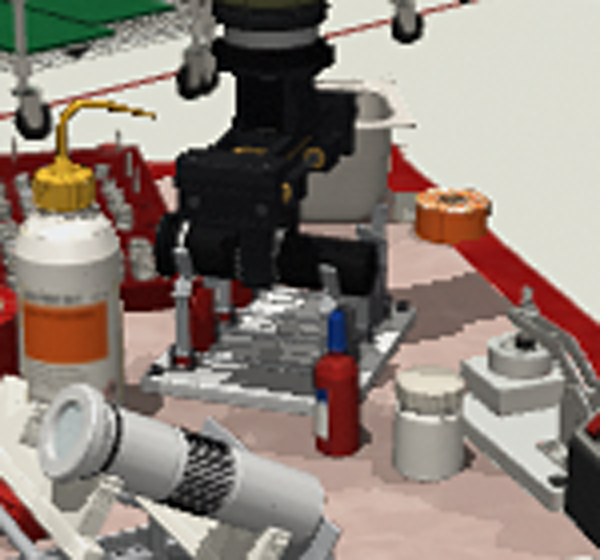

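Request:
send_rows --series '[{"grip": 0.3,"dx": 0,"dy": 0,"dz": 5,"turn": 0},{"grip": 0.3,"dx": 0,"dy": 0,"dz": 5,"turn": 0},{"grip": 0.3,"dx": 0,"dy": 0,"dz": 4,"turn": 0},{"grip": 0.3,"dx": 0,"dy": 0,"dz": 0,"turn": 0}]'

```text
clock: 10.8
tool_pos: [0.5198, -0.1346, 0.063]
eef_rot: [0.145, 0.989, 0.0, -0.0]
contact_force: [2.5, 2.8, -1.8]
opening: 0.426
```

```bash
python3 - <<'E'
from h import *
rel([0.5225-.0019,-0.1347+.0006,0.049],1.280)
E
```

```text
t 10.80 pos [ 0.5198 -0.1346  0.063 ] yawY 1.2796 tilt 0.0008 open 0.4259 F [ 2.5  2.8 -1.8] q [ 0.27  0.86 -0.17  1.96  0.38  0.36  1.08]
need tool shift mm [-0.6  0.7 14. ] turn -0.0004
```

Request:
send_rows --series '[{"grip": 0.3,"dx": 0,"dy": 0,"dz": 4,"turn": 0},{"grip": 0.3,"dx": 0,"dy": 0,"dz": 4,"turn": 0},{"grip": 0.3,"dx": 0,"dy": 0,"dz": 3,"turn": 0},{"grip": 0.3,"dx": 0,"dy": 0,"dz": 2,"turn": 0},{"grip": 0.3,"dx": 0,"dy": 0,"dz": 0,"turn": 0}]'

```text
clock: 11.3
tool_pos: [0.5199, -0.1323, 0.0507]
eef_rot: [0.144, 0.99, 0.001, -0.0]
contact_force: [1.0, 8.1, 3.7]
opening: 0.422
```

```bash
python3 - <<'E'
from h import *
rel([0.5225-.0019,-0.1347+.0006,0.049],1.280)
q=snapshot('side'); save(q,'side6')
im=cv2.cvtColor(q['img'],cv2.COLOR_RGB2BGR)[110:250,210:360]; a=cv2.resize(im,None,fx=4,fy=4,interpolation=cv2.INTER_CUBIC)
cv2.imwrite('pics/side6c.png',a)
E
```

```text
t 11.30 pos [ 0.5199 -0.1323  0.0507] yawY 1.2812 tilt 0.0028 open 0.4215 F [1.  8.1 3.7] q [ 0.26  0.88 -0.16  1.96  0.38  0.33  1.08]
need tool shift mm [-1.2 -1.5  1.7] turn 0.0012
```

View pics/side6c.png

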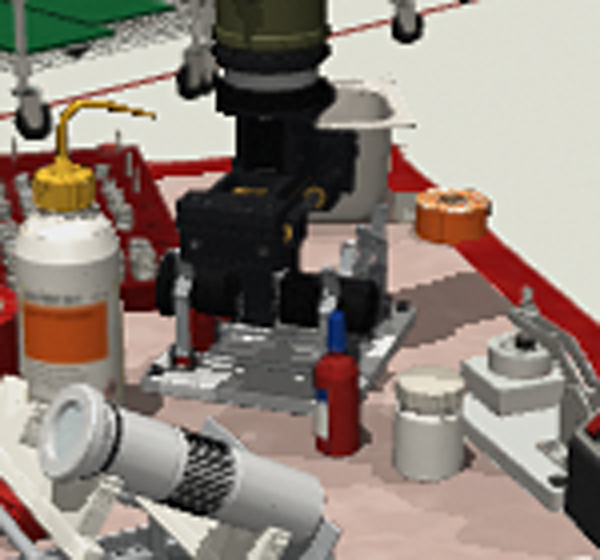

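```bash
python3 - <<'E'
import cv2,numpy as np
o=[]
for n in ('side0','side5','side6'):
    im=cv2.imread('pics/%s.png'%n)[150:222,240:320]; o.append(cv2.resize(im,None,fx=3.3*1.5,fy=3.3*1.5,interpolation=cv2.INTER_CUBIC)[:,:])
g=np.hstack(o); g=cv2.resize(g,(800,int(g.shape[0]*800/g.shape[1]))); cv2.imwrite('pics/cmp.png',np.clip(g.astype(float)*1.5,0,255).astype(np.uint8))
E
```

```text
(no output)
```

View pics/cmp.png

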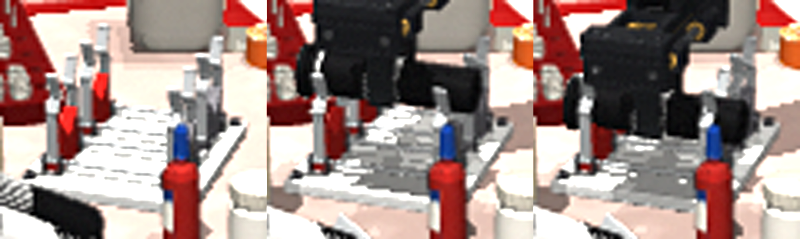

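Request:
send_rows --series '[{"grip": 0.3,"dx": 0,"dy": 2,"dz": 3,"turn": 0},{"grip": 0.3,"dx": 0,"dy": 0,"dz": 2,"turn": 0},{"grip": 0.3,"dx": 0,"dy": 0,"dz": 0,"turn": 0}]'

```text
clock: 11.65
tool_pos: [0.5205, -0.132, 0.0493]
eef_rot: [0.145, 0.989, -0.0, 0.001]
contact_force: [-6.0, 7.5, 37.2]
opening: 0.42
```

```bash
python3 - <<'E'
from h import *
rel([0.5225-.0019,-0.1347+.0006,0.049],1.280)
E
```

```text
t 11.65 pos [ 0.5205 -0.132   0.0493] yawY 1.2796 tilt 0.0014 open 0.4202 F [-6.   7.5 37.2] q [ 0.25  0.88 -0.16  1.96  0.38  0.33  1.07]
need tool shift mm [-0.7 -2.   0.3] turn -0.0004
```

Request:
send_rows --series '[{"grip": 0.3,"dx": 0,"dy": 1,"dz": -4,"turn": 0},{"grip": 0.58,"dx": 0,"dy": 0,"dz": 0,"turn": 0},{"grip": 0.58,"dx": 0,"dy": 0,"dz": 0,"turn": 0},{"grip": 0.58,"dx": 0,"dy": 0,"dz": 0,"turn": 0},{"grip": 0.58,"dx": 0,"dy": 0,"dz": -10,"turn": 0},{"grip": 0.58,"dx": 0,"dy": 0,"dz": -25,"turn": 0},{"grip": 0.58,"dx": 0,"dy": 0,"dz": -40,"turn": 0},{"grip": 0.58,"dx": 0,"dy": 0,"dz": -40,"turn": 0},{"grip": 0.58,"dx": 0,"dy": 0,"dz": -40,"turn": 0},{"grip": 0.58,"dx": 0,"dy": 0,"dz": -40,"turn": 0},{"grip": 0.58,"dx": 0,"dy": 0,"dz": -15,"turn": 0},{"grip": 0.58,"dx": 0,"dy": 0,"dz": 0,"turn": 0}]'

```text
clock: 12.85
tool_pos: [0.5222, -0.1324, 0.2626]
eef_rot: [0.146, 0.989, -0.0, 0.003]
contact_force: [-0.6, -0.0, -0.6]
opening: 0.583
```

```bash
python3 - <<'E'
from h import *
rel([0.548,0.237,0.2],2.084)
q=snapshot('side'); save(q,'side7')
im=cv2.cvtColor(q['img'],cv2.COLOR_RGB2BGR)[130:240,230:350]; a=cv2.resize(im,None,fx=5,fy=5,interpolation=cv2.INTER_CUBIC)
cv2.imwrite('pics/side7c.png',a)
E
```

```text
t 12.85 pos [ 0.5222 -0.1324  0.2626] yawY 1.2782 tilt 0.0057 open 0.5835 F [-0.6 -0.  -0.6] q [ 0.37  0.55 -0.33  1.8   0.24  0.82  1.2 ]
need tool shift mm [ 82.2 361.1  62.3] turn -0.8058
```

View pics/side7c.png

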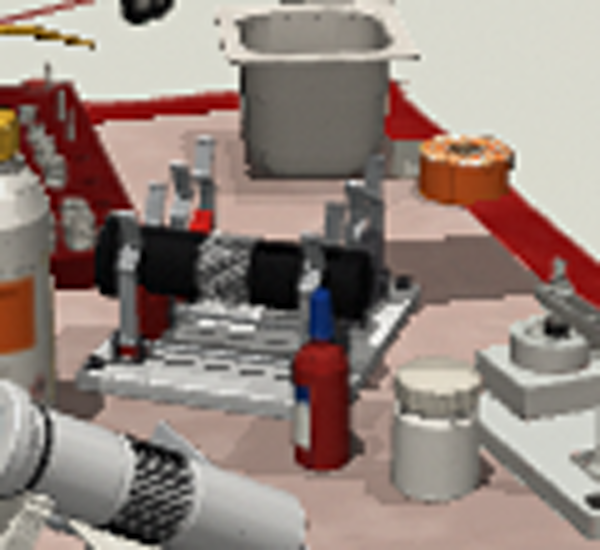

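Request:
send_rows --series '[{"grip": 0.58,"dx": 4,"dy": 20,"dz": 0,"turn": 0},{"grip": 0.6,"dx": 9,"dy": 40,"dz": 0,"turn": 0},{"grip": 0.7,"dx": 9,"dy": 40,"dz": 0,"turn": 0},{"grip": 0.7,"dx": 9,"dy": 40,"dz": 0,"turn": 0},{"grip": 0.7,"dx": 9,"dy": 40,"dz": 0,"turn": 0},{"grip": 0.7,"dx": 9,"dy": 40,"dz": 0,"turn": 0},{"grip": 0.7,"dx": 9,"dy": 40,"dz": 0,"turn": 0},{"grip": 0.7,"dx": 9,"dy": 40,"dz": 0,"turn": 0},{"grip": 0.7,"dx": 9,"dy": 40,"dz": 0,"turn": 0},{"grip": 0.7,"dx": 6,"dy": 21,"dz": 0,"turn": -0.08},{"grip": 0.7,"dx": 0,"dy": 0,"dz": 0,"turn": -0.14},{"grip": 0.7,"dx": 0,"dy": 0,"dz": 0,"turn": -0.14},{"grip": 0.7,"dx": 0,"dy": 0,"dz": 10,"turn": -0.14},{"grip": 0.7,"dx": 0,"dy": 0,"dz": 15,"turn": -0.14},{"grip": 0.7,"dx": 0,"dy": 0,"dz": 15,"turn": -0.1},{"grip": 0.7,"dx": 0,"dy": 0,"dz": 10,"turn": -0.065},{"grip": 0.7,"dx": 0,"dy": 0,"dz": 0,"turn": 0},{"grip": 0.7,"dx": 0,"dy": 0,"dz": 0,"turn": 0}]'

```text
clock: 14.7
tool_pos: [0.5456, 0.237, 0.2086]
eef_rot: [-0.253, 0.967, -0.0, -0.001]
contact_force: [1.3, -0.4, -0.0]
opening: 0.698
```

```bash
python3 - <<'E'
from h import *
rel([0.548,0.237,0.105],2.084)
# check barrel 1 in cradle, cradle frame
q=snapshot('side'); p=snapshot('top'); save(p,'top8'); pickle.dump((q,p),open('g8.pkl','wb'))
im=cv2.cvtColor(p['img'],cv2.COLOR_RGB2BGR)[130:290,250:400]; cv2.imwrite('pics/top8c.png',cv2.resize(im,None,fx=3.5,fy=3.5,interpolation=cv2.INTER_CUBIC))
from scipy.optimize import least_squares
C=np.array([0.5105,-0.1749,0]); a=-0.2908; R=np.array([[np.cos(a),-np.sin(a),0],[np.sin(a),np.cos(a),0],[0,0,1]])
cs={}
for n,im in (('side',q),('top',p)):
    for g in regions_of(im,'barrel_1')[:3]:
        c,_=cloud(im,cv2.erode(g['pixels'].astype(np.uint8),np.ones((2,2)))>0); print(n,round(g['score'],2),len(c),np.median(c,0).round(3))
        if len(c) and np.median(c[:,1])<-0.05: cs[n]=(c-C)@R
for n,c in list(cs.items())+[('both',np.vstack(list(cs.values())))]:
    c=c[(np.abs(c[:,1]-.042)<.03)&(c[:,2]>.03)&(c[:,2]<.092)]
    def f(v):
        d=np.array([np.cos(v[3])*np.cos(v[4]),np.cos(v[3])*np.sin(v[4]),np.sin(v[3])]); w=c-v[:3]; A=w@d; r=np.linalg.norm(w-np.outer(A,d),axis=1)
        e=np.where(A>0.064,np.minimum(np.abs(r-0.024),np.abs(A-0.075)),r-0.019)
        return np.where(A<-0.068,np.minimum(np.abs(r-0.019),np.abs(A+0.075)),e)
    s=min((least_squares(f,[x0,0.042,0.063,0,0],loss='soft_l1',f_scale=0.001) for x0 in (-.01,0,.01)),key=lambda s:s.cost)
    print(n,len(c),s.x.round(4),'x ext',np.percentile(c[:,0],[.5,99.5]).round(4))
E
```

```text
t 14.70 pos [0.5456 0.237  0.2086] yawY 2.0825 tilt 0.0024 open 0.6980 F [ 1.3 -0.4 -0. ] q [-0.2   0.72 -0.5   1.68  0.43  0.85  1.2 ]
need tool shift mm [ -2.3  -1.2 103.6] turn -0.0015
side 0.81 1275 [0.553 0.257 0.131]
side 0.8 213 [ 0.497 -0.11   0.071]
top 0.71 852 [ 0.517 -0.134  0.079]
side 213 [-0.0014  0.0423  0.0643  0.0038 -0.0093] x ext [-0.0778  0.0652]
top 823 [-0.0008  0.042   0.0627 -0.0047 -0.001 ] x ext [-0.0765  0.0715]
both 1036 [-0.0011  0.0422  0.0628 -0.007  -0.006 ] x ext [-0.077   0.0712]
```

View pics/top8c.png

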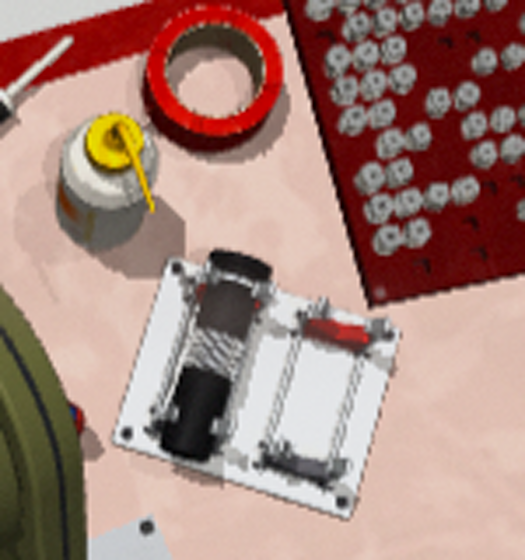

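Request:
send_rows --series '[{"grip": 0.7,"dx": -2,"dy": -1,"dz": 15,"turn": 0},{"grip": 0.7,"dx": 0,"dy": 0,"dz": 25,"turn": 0},{"grip": 0.7,"dx": 0,"dy": 0,"dz": 25,"turn": 0},{"grip": 0.7,"dx": 0,"dy": 0,"dz": 20,"turn": 0},{"grip": 0.7,"dx": 0,"dy": 0,"dz": 11,"turn": 0},{"grip": 0.7,"dx": 0,"dy": 0,"dz": 8,"turn": 0},{"grip": 0.7,"dx": 0,"dy": 0,"dz": 0,"turn": 0},{"grip": 0.7,"dx": 0,"dy": 0,"dz": 0,"turn": 0}]'

```text
clock: 15.7
tool_pos: [0.5489, 0.2379, 0.1062]
eef_rot: [-0.254, 0.967, 0.0, 0.001]
contact_force: [-0.4, 0.5, 0.2]
opening: 0.702
```

```bash
python3 - <<'E'
from h import *
rel([0.548,0.237,0.1045],2.084)
E
```

```text
t 15.70 pos [0.5489 0.2379 0.1062] yawY 2.0840 tilt 0.0012 open 0.7018 F [-0.4  0.5  0.2] q [-0.25  0.86 -0.42  1.75  0.53  0.65  1.11]
need tool shift mm [ 1.2 -0.3  1.7] turn -0.0
```

Request:
send_rows --series '[{"grip": 0.5,"dx": 1,"dy": 0,"dz": 1,"turn": 0},{"grip": 0.3,"dx": 0,"dy": 0,"dz": 0,"turn": 0},{"grip": 0.3,"dx": 0,"dy": 0,"dz": 0,"turn": 0},{"grip": 0.3,"dx": 0,"dy": 0,"dz": 0,"turn": 0},{"grip": 0.3,"dx": 0,"dy": 0,"dz": 0,"turn": 0},{"grip": 0.3,"dx": 0,"dy": 0,"dz": -4,"turn": 0},{"grip": 0.3,"dx": 0,"dy": 0,"dz": -8,"turn": 0},{"grip": 0.3,"dx": 0,"dy": 0,"dz": -15,"turn": 0},{"grip": 0.3,"dx": 0,"dy": 0,"dz": -25,"turn": 0},{"grip": 0.3,"dx": 0,"dy": 0,"dz": -30,"turn": 0},{"grip": 0.3,"dx": 0,"dy": 0,"dz": -30,"turn": 0},{"grip": 0.3,"dx": 0,"dy": 0,"dz": -30,"turn": 0},{"grip": 0.3,"dx": 0,"dy": 0,"dz": -25,"turn": 0},{"grip": 0.3,"dx": 0,"dy": 0,"dz": 0,"turn": 0}]' --force 40

```text
clock: 17.1
tool_pos: [0.5493, 0.2385, 0.2764]
eef_rot: [-0.254, 0.967, 0.001, 0.004]
contact_force: [0.4, 1.0, -2.1]
opening: 0.422
```

```bash
python3 - <<'E'
from h import *
rel([0.4965,-0.212,0.27],1.280)
q=snapshot('side'); save(q,'side9')
im=cv2.cvtColor(q['img'],cv2.COLOR_RGB2BGR)[80:280,160:360]; cv2.imwrite('pics/side9c.png',cv2.resize(im,None,fx=3,fy=3,interpolation=cv2.INTER_CUBIC))
E
```

```text
t 17.10 pos [0.5493 0.2385 0.2764] yawY 2.0838 tilt 0.0084 open 0.4219 F [ 0.4  1.  -2.1] q [-0.18  0.65 -0.54  1.6   0.38  0.99  1.25]
need tool shift mm [ 267.1 -366.6    4.1] turn 0.8038
```

View pics/side9c.png

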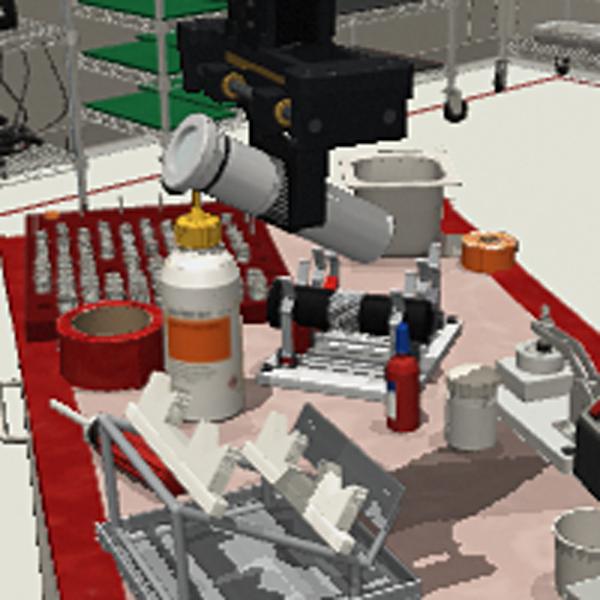

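Request:
send_rows --series '[{"grip": 0.3,"dx": 12,"dy": -15,"dz": 0,"turn": 0},{"grip": 0.3,"dx": 25,"dy": -34,"dz": 0,"turn": 0},{"grip": 0.3,"dx": 25,"dy": -34,"dz": 0,"turn": 0},{"grip": 0.3,"dx": 25,"dy": -34,"dz": 0,"turn": 0},{"grip": 0.3,"dx": 25,"dy": -34,"dz": 0,"turn": 0},{"grip": 0.3,"dx": 25,"dy": -34,"dz": 0,"turn": 0},{"grip": 0.3,"dx": 25,"dy": -34,"dz": 0,"turn": 0},{"grip": 0.3,"dx": 25,"dy": -34,"dz": 0,"turn": 0},{"grip": 0.3,"dx": 25,"dy": -34,"dz": 0,"turn": 0},{"grip": 0.3,"dx": 25,"dy": -34,"dz": 0,"turn": 0},{"grip": 0.3,"dx": 18,"dy": -26,"dz": 0,"turn": 0},{"grip": 0.3,"dx": 12,"dy": -20,"dz": 0,"turn": 0.08},{"grip": 0.3,"dx": 0,"dy": 0,"dz": 0,"turn": 0.13},{"grip": 0.3,"dx": 0,"dy": 0,"dz": 0,"turn": 0.13},{"grip": 0.3,"dx": 0,"dy": 0,"dz": 0,"turn": 0.13},{"grip": 0.3,"dx": 0,"dy": 0,"dz": 0,"turn": 0.13},{"grip": 0.3,"dx": 0,"dy": 0,"dz": 0,"turn": 0.13},{"grip": 0.3,"dx": 0,"dy": 0,"dz": 0,"turn": 0.07},{"grip": 0.3,"dx": 0,"dy": 0,"dz": 0,"turn": 0},{"grip": 0.3,"dx": 0,"dy": 0,"dz": 0,"turn": 0}]'

```text
clock: 19.15
tool_pos: [0.4951, -0.2131, 0.2713]
eef_rot: [0.142, 0.99, 0.0, -0.0]
contact_force: [0.4, 1.2, -2.5]
opening: 0.423
```

```bash
python3 - <<'E'
from h import *
s=rel([0.4965,-0.212,0.049],1.280)
q=snapshot('side'); p=snapshot('top'); save(q,'side10')
from scipy.optimize import least_squares
T=s['tool_pos']; a=-0.2908; R=np.array([[np.cos(a),-np.sin(a),0],[np.sin(a),np.cos(a),0],[0,0,1]])
c=[]
for im in (q,p):
    cc,_=cloud(im); l=(cc-T)@R
    k=(np.abs(l[:,1])<0.027)&(np.abs(l[:,0])<0.1)&(l[:,2]>-0.08)&(l[:,2]<0.07)&~((np.abs(l[:,0])<0.014))&~((l[:,2]>0.04)&(l[:,0]<0.03))
    k&=~((l[:,2]>0.055)&(np.abs(l[:,0])<0.04)); print(k.sum()); c.append(l[k])
c=np.vstack(c)
def f(v):
    d=np.array([np.cos(v[3])*np.cos(v[4]),np.cos(v[3])*np.sin(v[4]),np.sin(v[3])]); w=c-v[:3]; A=w@d; r=np.linalg.norm(w-np.outer(A,d),axis=1)
    e=np.where(A>0.064,np.minimum(np.abs(r-0.024),np.abs(A-0.075)),r-0.019)
    return np.where(A<-0.068,np.minimum(np.abs(r-0.019),np.abs(A+0.075)),e)
s=min((least_squares(f,[x0,0,0.013,.52,0],loss='soft_l1',f_scale=0.001) for x0 in (-.006,0,.006)),key=lambda s:s.cost)
print(s.x.round(4),np.degrees(s.x[3:]),np.median(np.abs(f(s.x))))
E
```

```text
t 19.15 pos [ 0.4951 -0.2131  0.2713] yawY 1.2854 tilt 0.0010 open 0.4230 F [ 0.4  1.2 -2.5] q [ 0.54  0.55 -0.35  1.78  0.24  0.86  1.37]
need tool shift mm [ -1.2   1.4 222.3] turn 0.0054
541
616
[ 0.0021 -0.0016  0.0132  0.5257  0.0056] [30.12313673  0.31841526] 0.0009883224853066835
```

Request:
send_rows --series '[{"grip": 0.3,"dx": -1,"dy": 1,"dz": 15,"turn": 0.005},{"grip": 0.3,"dx": 0,"dy": 0,"dz": 25,"turn": 0},{"grip": 0.3,"dx": 0,"dy": 0,"dz": 30,"turn": 0},{"grip": 0.3,"dx": 0,"dy": 0,"dz": 30,"turn": 0},{"grip": 0.3,"dx": 0,"dy": 0,"dz": 25,"turn": 0},{"grip": 0.3,"dx": 0,"dy": 0,"dz": 20,"turn": 0},{"grip": 0.3,"dx": 0,"dy": 0,"dz": 10,"turn": 0},{"grip": 0.3,"dx": 0,"dy": 0,"dz": 0,"turn": 0},{"grip": 0.3,"dx": 0,"dy": 0,"dz": 0,"turn": 0}]'

```text
clock: 20.15
tool_pos: [0.497, -0.2132, 0.1173]
eef_rot: [0.145, 0.989, 0.0, 0.001]
contact_force: [-1.3, 0.7, -2.1]
opening: 0.419
```

```bash
python3 - <<'E'
from h import *
rel([0.4965,-0.212,0.049],1.280)
E
```

```text
t 20.15 pos [ 0.497  -0.2132  0.1173] yawY 1.2791 tilt 0.0011 open 0.4185 F [-1.3  0.7 -2.1] q [ 0.46  0.77 -0.24  1.92  0.36  0.49  1.25]
need tool shift mm [ 0.9  1.  68.3] turn -0.0009
```

Request:
send_rows --series '[{"grip": 0.3,"dx": 1,"dy": 1,"dz": 8,"turn": 0},{"grip": 0.3,"dx": 0,"dy": 0,"dz": 8,"turn": 0},{"grip": 0.3,"dx": 0,"dy": 0,"dz": 6,"turn": 0},{"grip": 0.3,"dx": 0,"dy": 0,"dz": 4,"turn": 0},{"grip": 0.3,"dx": 0,"dy": 0,"dz": 4,"turn": 0},{"grip": 0.3,"dx": 0,"dy": 0,"dz": 4,"turn": 0},{"grip": 0.3,"dx": 0,"dy": 0,"dz": 4,"turn": 0},{"grip": 0.3,"dx": 0,"dy": 0,"dz": 0,"turn": 0}]'

```text
clock: 20.95
tool_pos: [0.4965, -0.2118, 0.0787]
eef_rot: [0.145, 0.989, 0.0, 0.001]
contact_force: [1.6, -1.6, 3.3]
opening: 0.419
```

```bash
python3 - <<'E'
from h import *
rel([0.4965,-0.212,0.049],1.280)
q=snapshot('side'); save(q,'side11')
im=cv2.cvtColor(q['img'],cv2.COLOR_RGB2BGR)[110:250,210:360]; a=cv2.resize(im,None,fx=4,fy=4,interpolation=cv2.INTER_CUBIC)
cv2.imwrite('pics/side11c.png',a)
E
```

```text
t 20.95 pos [ 0.4965 -0.2118  0.0787] yawY 1.2789 tilt 0.0015 open 0.4188 F [ 1.6 -1.6  3.3] q [ 0.44  0.83 -0.2   1.94  0.39  0.4   1.22]
need tool shift mm [ 0.  -0.2 29.7] turn -0.0011
```

View pics/side11c.png

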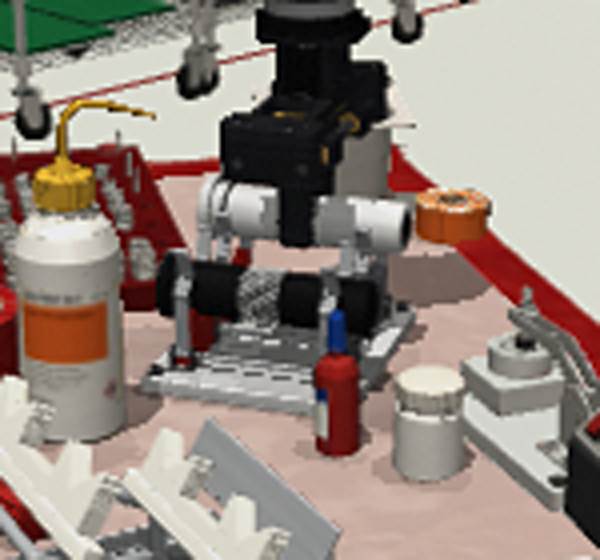

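Barrel 2 (silver, 220–400, 215) has levelled on the clip mouths as the first did; barrel 1 sits below with its clips closed. Pressing on.

Request:
send_rows --series '[{"grip": 0.3,"dx": 0,"dy": 0,"dz": 5,"turn": 0},{"grip": 0.3,"dx": 0,"dy": 0,"dz": 5,"turn": 0},{"grip": 0.3,"dx": 0,"dy": 0,"dz": 4,"turn": 0},{"grip": 0.3,"dx": 0,"dy": 0,"dz": 4,"turn": 0},{"grip": 0.3,"dx": 0,"dy": 0,"dz": 4,"turn": 0},{"grip": 0.3,"dx": 0,"dy": 0,"dz": 4,"turn": 0},{"grip": 0.3,"dx": 0,"dy": 0,"dz": 2,"turn": 0},{"grip": 0.3,"dx": 0,"dy": 0,"dz": 0,"turn": 0}]'

```text
clock: 21.8
tool_pos: [0.4941, -0.2117, 0.0503]
eef_rot: [0.145, 0.989, -0.0, -0.002]
contact_force: [-1.5, 0.2, -1.3]
opening: 0.418
```

```bash
python3 - <<'E'
from h import *
rel([0.4965,-0.212,0.049],1.280)
q=snapshot('side'); save(q,'side12')
im=cv2.cvtColor(q['img'],cv2.COLOR_RGB2BGR)[110:250,210:360]; a=cv2.resize(im,None,fx=4,fy=4,interpolation=cv2.INTER_CUBIC)
cv2.imwrite('pics/side12c.png',a)
E
```

```text
t 21.80 pos [ 0.4941 -0.2117  0.0503] yawY 1.2788 tilt 0.0034 open 0.4177 F [-1.5  0.2 -1.3] q [ 0.42  0.88 -0.17  1.95  0.4   0.34  1.21]
need tool shift mm [-2.4  0.4  1.3] turn -0.0012
```

View pics/side12c.png

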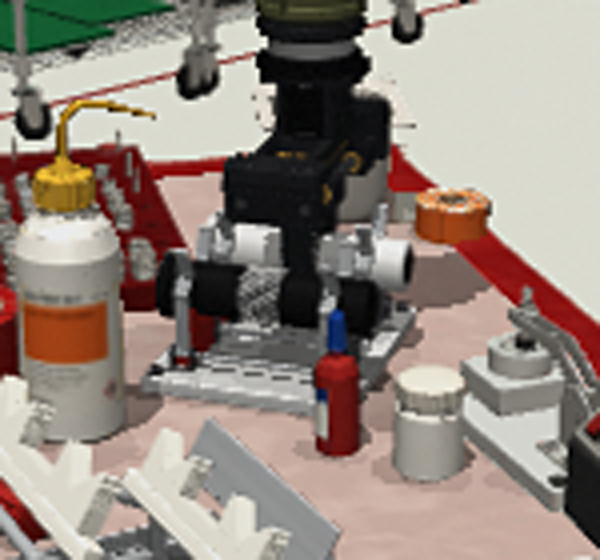

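Request:
send_rows --series '[{"grip": 0.3,"dx": -1,"dy": 0,"dz": 3,"turn": 0},{"grip": 0.3,"dx": 0,"dy": 0,"dz": 2,"turn": 0},{"grip": 0.3,"dx": 0,"dy": 0,"dz": 0,"turn": 0}]'

```text
clock: 22.15
tool_pos: [0.4946, -0.2119, 0.0493]
eef_rot: [0.145, 0.989, -0.001, -0.001]
contact_force: [-11.4, 3.1, 39.4]
opening: 0.421
```

Hard stop at 39 N, the same height as for the first. Relax, release, lift.

Request:
send_rows --series '[{"grip": 0.3,"dx": 0,"dy": 0,"dz": -4,"turn": 0},{"grip": 0.58,"dx": 0,"dy": 0,"dz": 0,"turn": 0},{"grip": 0.58,"dx": 0,"dy": 0,"dz": 0,"turn": 0},{"grip": 0.58,"dx": 0,"dy": 0,"dz": 0,"turn": 0},{"grip": 0.58,"dx": 0,"dy": 0,"dz": -10,"turn": 0},{"grip": 0.58,"dx": 0,"dy": 0,"dz": -25,"turn": 0},{"grip": 0.58,"dx": 0,"dy": 0,"dz": -40,"turn": 0},{"grip": 0.58,"dx": 0,"dy": 0,"dz": -40,"turn": 0},{"grip": 0.58,"dx": 0,"dy": 0,"dz": -40,"turn": 0},{"grip": 0.58,"dx": 0,"dy": 0,"dz": -40,"turn": 0},{"grip": 0.58,"dx": 0,"dy": 0,"dz": -15,"turn": 0},{"grip": 0.58,"dx": 0,"dy": 40,"dz": 0,"turn": 0},{"grip": 0.58,"dx": 0,"dy": 40,"dz": 0,"turn": 0},{"grip": 0.58,"dx": 0,"dy": 40,"dz": 0,"turn": 0},{"grip": 0.58,"dx": 0,"dy": 40,"dz": 0,"turn": 0},{"grip": 0.58,"dx": 0,"dy": 40,"dz": 0,"turn": 0},{"grip": 0.58,"dx": 0,"dy": 40,"dz": 0,"turn": 0},{"grip": 0.58,"dx": 0,"dy": 40,"dz": 0,"turn": 0},{"grip": 0.58,"dx": 0,"dy": 20,"dz": 0,"turn": 0},{"grip": 0.58,"dx": 0,"dy": 0,"dz": 0,"turn": 0}]'

```text
clock: 24.15
tool_pos: [0.5833, 0.0799, 0.2603]
eef_rot: [0.142, 0.99, 0.002, 0.0]
contact_force: [-0.3, 0.6, 0.9]
opening: 0.585
```

```bash
python3 - <<'E'
from h import *
rel([0.548,0.237,0.26],2.084)
q=snapshot('side'); p=snapshot('top'); save(p,'top13')
im=cv2.cvtColor(p['img'],cv2.COLOR_RGB2BGR)[130:290,250:400]; cv2.imwrite('pics/top13c.png',cv2.resize(im,None,fx=3.5,fy=3.5,interpolation=cv2.INTER_CUBIC))
im=cv2.cvtColor(q['img'],cv2.COLOR_RGB2BGR)[130:240,230:350]; cv2.imwrite('pics/side13c.png',cv2.resize(im,None,fx=5,fy=5,interpolation=cv2.INTER_CUBIC))
from scipy.optimize import least_squares
C=np.array([0.5105,-0.1749,0]); a=-0.2908; R=np.array([[np.cos(a),-np.sin(a),0],[np.sin(a),np.cos(a),0],[0,0,1]])
for n,im in (('side',q),('top',p)):
    for g in regions_of(im,'barrel_1')[:3]:
        c,_=cloud(im,cv2.erode(g['pixels'].astype(np.uint8),np.ones((2,2)))>0)
        c=(c-C)@R; y0=.042*np.sign(np.median(c[:,1])); print(n,round(g['score'],2),len(c),np.median(c,0).round(3))
        c=c[(np.abs(c[:,1]-y0)<.03)&(c[:,2]>.03)&(c[:,2]<.092)]
        if len(c)<50: continue
        def f(v):
            d=np.array([np.cos(v[3])*np.cos(v[4]),np.cos(v[3])*np.sin(v[4]),np.sin(v[3])]); w=c-v[:3]; A=w@d; r=np.linalg.norm(w-np.outer(A,d),axis=1)
            e=np.where(A>0.064,np.minimum(np.abs(r-0.024),np.abs(A-0.075)),r-0.019)
            return np.where(A<-0.068,np.minimum(np.abs(r-0.019),np.abs(A+0.075)),e)
        s=min((least_squares(f,[x0,y0,0.063,0,0],loss='soft_l1',f_scale=0.001) for x0 in (-.01,0,.01)),key=lambda s:s.cost)
        print(n,len(c),s.x.round(4),'x ext',np.percentile(c[:,0],[.5,99.5]).round(4))
for t in ('wash_bottle','threadlock_bottle','nut_jar','torque_driver'):
    for n,im in (('side',q),('top',p)):
        g=regions_of(im,t)
        if g: print(t,n,round(g[0]['score'],2),np.round(g[0]['extent'],1))
E
```

```text
t 24.15 pos [0.5833 0.0799 0.2603] yawY 1.2853 tilt 0.0036 open 0.5852 F [-0.3  0.6  0.9] q [-0.02  0.62 -0.33  1.65  0.24  0.9   0.85]
need tool shift mm [ 78.1 140.8   0.8] turn -0.7987
side 0.86 512 [-0.004  0.059  0.07 ]
side 512 [-0.0019  0.0428  0.0639  0.0034 -0.0036] x ext [-0.0777  0.0684]
side 0.63 286 [-0.006 -0.025  0.072]
side 286 [-0.0038 -0.041   0.0634 -0.0173  0.0126] x ext [-0.08    0.0415]
top 0.88 612 [ 0.009 -0.042  0.079]
top 612 [-0.0011 -0.042   0.0627  0.0024  0.0023] x ext [-0.056   0.0676]
top 0.77 502 [0.024 0.043 0.079]
top 486 [-0.0001  0.0423  0.0627 -0.0001  0.    ] x ext [-0.0218  0.0708]
wash_bottle side 0.89 [211.3 134.1 242.2 219.8]
wash_bottle top 0.49 [276.5 162.4 293.7 184.6]
threadlock_bottle side 0.69 [290.6 188.6 298.3 226. ]
threadlock_bottle top 0.23 [297.8 203.  365.8 276.3]
nut_jar side 0.66 [304.6 202.5 325.4 230. ]
nut_jar top 0.62 [303.1 201.8 326.5 241.5]
torque_driver side 0.6 [178.6 215.6 220.7 245.2]
```

View pics/top13c.png

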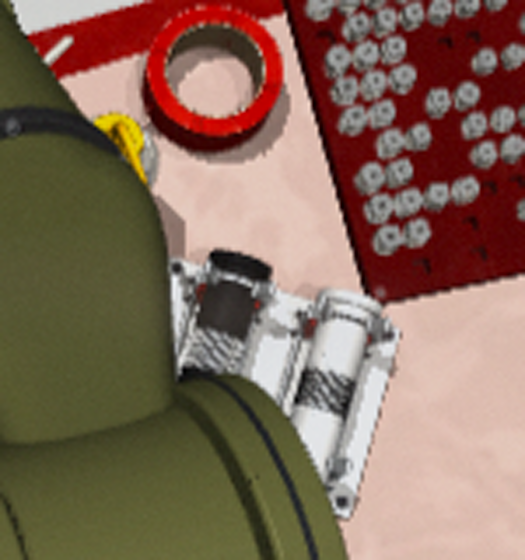

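View pics/side13c.png

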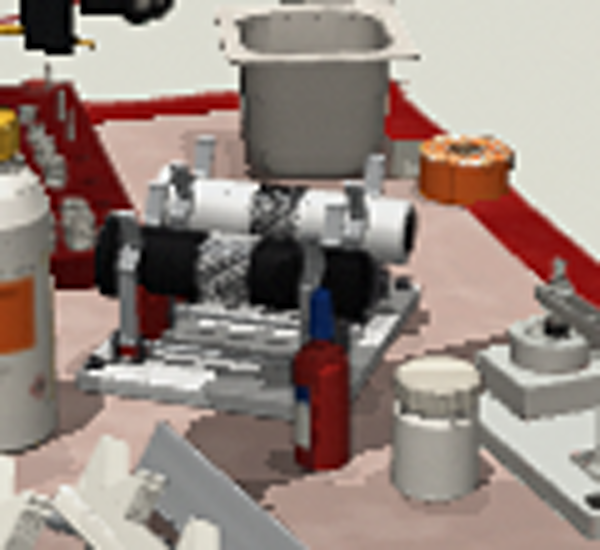

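```bash
python3 -c "
from h import *
print(np.abs(get_state()['qd']).max()); print(finish_job())"
```

```text
0.0047343831047884895
the job is handed in; nothing more can be done
None
```

I laid both barrels in the cradle with their flanges outside the red blocks and handed the job in at about 24 s of the 58 s. Barrel 1 is in the left station and barrel 2 in the right. The tool cannot tilt, so each barrel was gripped at mid-length while still sloping. It levelled as its lower end met the grey clips, and I then pressed it straight down to a hard stop (37 N and 39 N).

**Last checks, top camera:**

| | Along the groove (mm) | Across (mm) | Height (mm; seated = 63) | Tilt |
|---|---|---|---|---|
| Barrel 1 | −0.1 | +0.3 | 62.7 | below 0.2° |
| Barrel 2 | −1.1 | 0.0 | 62.7 | below 0.2° |

- **Side camera:** it agreed within about 3 mm. For barrel 2, which was partly hidden, it read a tilt of about 1°, still inside the limit.
- **Clips:** the clips that can be seen are closed over both barrels.
- **Bottles, jar and screwdriver:** all four appear in the side view within a few pixels of their starting places. In the last top view the arm hid some of them, and the networks' top-view finds for the small bottle and the jar were wrong, on the cradle and barrels, so I relied on the side view for those.
- **Robot:** the arm ended still, clear of everything and with the gripper empty.

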